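# Hang a socket hanger on the waisted display rail

## Task

Take the socket hanger with the open C-shaped claw by its top tab, slip the claw sideways through its gap onto the thin waist of the display bar, and slide it along the thick bar until it meets the bumper of the stop ring. Press it against the bumper with about 9 newtons for half a second, then let go so that it hangs there upright and still. Be gentle: never load the bar, bumper or ring with more than 18 newtons, and leave the closed-ring hanger and everything else on the table where it is.

Things in the scene. Friction and masses are not known exactly. Their poses are not given: they have to be found in the camera images.
- hanger: The open-clawed socket hanger, 0.15 to 0.27 kg, standing loose. Origin: centre of its underside, z up. Black block 46 (x) x 30 (y) x 36 high; stem 16 x 20; steel C-claw, 20 long along y, outside 30, its gap facing +x (at the start roughly away from the robot); on top a tab 16 (x) x 20 (y), from 87 to 130 above the underside, to be pinched across its x faces.
- bore (a point): Centre of the claw's bore, 72 above the hanger's underside; axes as the hanger's. Bore 20 across, axis along y. The gap in its +x side is 12.5 wide at the throat (7.9 from the bore centre) and flares at 45 degrees to 19.5 at the mouth (11.4 from the centre).
- rail: Fixed display rail: level steel bar along y, 17 thick except at its waist, on two posts 332 apart. Origin 150 below the bar's middle; x across the bar, away from the robot, z up. Bar height above the table: 150 to 180, differs each time. A closed-ring hanger already hangs fixed on it, 110 from the waist on the -y side.
- waist (a point): Middle of the bar's waist, on the bar's axis; axes as the rail's. The waist is 9.5 thick for 18 each way along y, then cones widen it to 17 at 30 each way. Only here does the claw's gap pass over the bar; on the thick bar the claw has 1.5 play all round and cannot come off sideways.
- stop_face (a point): Centre, on the bar's axis, of the steel stop ring's face that looks at the waist. Ring 30 diameter, 14 long, on the +y side, 80 to 125 from the waist, clamped fast. From this face a black rubber bumper sleeve, 25 diameter round the bar, stands out by 2 to 22, set differently each time and not measured: feel for it. The hanger bears on it with its bore centre 12 to 32 from this face.
- closed_hanger: the other hanger, same size and look but with a closed ring instead of the open claw; origin: centre of its underside, z up. A bystander
- driver: screwdriver, black handle, lying on the left, bystander
- wrench: wrench lying beyond the rail, bystander
- wrench2: wrench lying on the right, bystander
- socket_a: steel socket, 28 dia x 38 high, standing beyond the rail, bystander
- socket_b: steel socket, 34 dia x 42 high, standing beyond the rail, bystander
- oil_can: can, 60 dia x 120 high, standing, bystander
- carton: cardboard carton 100 x 70 x 50, bystander
- stop: The stop ring with its bumper sleeve; origin at stop_face, axes as the rail's.
Mind the look-alikes: they are no part of the job. Leave any purple look-alike of the hanger alone.

How it is judged:
On the way, in this order (a step that is already met when the one before it is completed fails the run):
1. the bar's waist has passed through the gap into the claw: bore centre within 6.5 mm of the bar's axis, level with the waist (within 14 mm along the bar) (x of bore in the frame of waist between -0.0065 and 0.0065 m and z of bore in the frame of waist between -0.0065 and 0.0065 m and y of bore in the frame of waist between -0.014 and 0.014 m), for 0.1 s.
2. the hanger, on the thick bar, presses on the stop ring's bumper with more than 4 N for 0.25 s (contact force between hanger and stop above 4 N and x of bore in the frame of waist between -0.004 and 0.004 m and z of bore in the frame of waist between -0.004 and 0.004 m), for 0.25 s.
At the end, for the whole second after the job is handed in: The open-clawed hanger hangs on the thick bar (bore centre within 4 mm of the bar's axis), by the stop's bumper (bore centre 10 to 34 mm from the ring's near face), upright and in line with the bar within 0.2 rad, released and at rest; the ring has moved less than 3 mm (x of bore in the frame of waist between -0.004 and 0.004 m and z of bore in the frame of waist between -0.004 and 0.004 m and y of bore in the frame of stop_face between -0.034 and -0.01 m and angle between hanger's own z axis and vertical below 0.2 rad and angle between the y axis of hanger and the y axis of rail, either way round below 0.2 rad and distance of stop_face from where it was at the start of the episode below 0.003 m and linear speed of hanger below 0.02 m/s and angular speed of hanger below 0.3 rad/s); the robot touches nothing.
It fails at once if the stop ring is shifted more than 3 mm (distance of stop_face from where it was at the start of the episode above 0.003 m).
It fails at once if the hanger is forced on the rail, its ring or its bumper with more than 18 N (contact force between hanger and rail above 18 N).
It fails at once if the robot itself pushes the rail, its ring or bumper with more than 15 N (contact force between any of the fingers, the arm and rail above 15 N).
It fails at once if a bystander is moved more than 20 mm (distance of any of closed_hanger, driver, wrench, wrench2, socket_a, socket_b, oil_can, carton from where it was at the start of the episode above 0.02 m).
It also fails if it takes over 58 s, if anything falls off the work surface, if the arm or the gripper's body presses on something with over 40 N, if the wrist force passes 120 N, or if a joint passes its speed limit or range.

## Robot

A 6-joint arm with a two-finger parallel gripper is mounted at the origin on the work surface. World frame = base frame: x ahead of the robot, y to its left, z up, the work surface at z = 0. Lengths are in m, angles in rad, forces in N, time in s.
With the tool pointing down it reaches from about 0.375 to 0.9 m from the base axis. Payload 3.1 kg.
Tool frame: the origin (TCP) lies between the finger pads; the fingertips stand 8 mm ahead of it and the grasp point (between the pads) lies 11 mm behind it; z points along the fingers, y is the line along which they close (so a half turn about z gives the same grasp; the last joint's range is limited). The gripper opens to 85 mm and grips with 20 to 120 N. Pads are 22 mm wide; open, the fingers measure 114 mm over their backs; the gripper's body (76 mm by 85 mm) begins 54 mm behind the grasp point. The pads swing forward as they close: fully open they stand 13 mm farther back than shut.
Start: joints at [-1.476, 0.527, 1.433, -0, 1.181, -0.178], TCP at [0.169, -0.602, 0.239] pointing down, gripper open.
Joint ranges: [-3.08, 3.08], [-0.75, 2.2], [0.22, 2.44], [-1.43, 4.57], [0, 2.65], [-2.85, 2.85]. Speed limits (rad/s): [2.79, 2.79, 3.14, 3.14, 3.14, 3.14].

## Interface

Orientations are given as a unit quaternion [x, y, z, w].
In Python, from station import readout, cams, sign_off gives the robot as it stands.
- The arm moves only by the tool send_rows, never from a script. Its argument "commands" is text: rows parted by semicolons, each of 5 numbers parted by spaces: the finger opening in mm, from 0 to 85.4, then the shift along the tool's x, y, z each as a share of 0.02 m, from -1 to 1, then the turn about the tool's z as a share of 4 degrees, from -1 to 1. In form: grip dx dy dz spin; .... A call has 1 to 20 rows; each row shifts and turns the commanded pose from where the row before left it, along the tool's axes as they then stand; what a row does not reach is not made up. A row lasts 1/12 s, in which the tool goes at most 41.7 mm and 7.16 degrees, less where a joint would pass 70% of its speed; a pose out of reach is approached as far as the arm can. A call with a number of a shift or a turn outside -1 to 1 is refused whole. A call with a gripper value outside its range is refused whole. The fingers move at their own pace and stop on an object; "grip_force" is the grip in N (left out, the last holds). Time passes only in rows, so rows that do not move let the fingers close. It gives the time, the measured TCP pose, the force, the opening and the grip force at its end, in the units of the state.
- readout.sense(): the state, without advancing time (a new reading comes with each control period).
- cams.snapshot(name): name is "side" or "top"; returns a dict with "pixels" (400x640x3 uint8, red, green, blue), "intrinsics" (3x3 intrinsics, pixels), "eye" and "rotation" of the camera in the world. Camera axes: x right, y down, z forward; pixel columns grow to the right and rows downward; lengths in m; the calibration is good to about 2 mm. A picture is of the moment at which its call begins. There is no depth.
- sign_off(): hands the job in; it is judged then, once.
The state is a dict: "t": time; "q": joint angles; "qd": joint speeds; "tau": joint torques, N m; "tcp_pos": TCP position; "tool_rot": TCP orientation; "force": force on the tool from outside, world axes, zero at the start; "ft_torque": the same for the moment, N m; "finger_gap": opening from 0.0 (shut) to 1.0 (fully open); "gripper_force": force on a finger pad.
Only numpy, scipy, OpenCV 4.12 (cv2) and the standard library are available. Lean on these libraries where they do the work, as an engineer would, in place of code of your own. Each camera call takes 0.05 s, during which the arm holds its last target. There are 200 camera calls.

## Working session

There is one attempt and no reset: what is moved stays moved. The work goes in short steps, Python scripts to look and compute and a tool call to move; the robot and the scene stay as the last step left them, time stands still between calls to the robot, and variables do not carry over. Pictures are saved under pics/ and viewed, at most 11 in all, crops included, and the job is handed in when it is done.

Besides the shell and the picture viewer there is one more tool, called as name(argument=value, ...), one argument or row to a line, values as JSON. send_rows: Moves the arm, as the interface text tells. Its arguments: {"type":"object","properties":{"commands":{"type":"string"},"grip_force":{"type":"number"}},"required":["commands"]}

```bash
mkdir -p pics; ls; cat > h.py <<'E'
import numpy as np, cv2
from station import readout, cams, sign_off
def snap(n,f=None):
    s=cams.snapshot(n)
    if f: cv2.imwrite('pics/'+f,cv2.cvtColor(s['pixels'],cv2.COLOR_RGB2BGR))
    return s
def proj(s,P):
    K=np.array(s['intrinsics']);R=np.array(s['rotation']);c=(np.atleast_2d(P)-s['eye'])@R
    p=c@K.T; return p[:,:2]/p[:,2:]
def onplane(s,uv,z,ax=2):
    K=np.array(s['intrinsics']);R=np.array(s['rotation']);e=np.array(s['eye'])
    d=R@np.linalg.solve(K,[uv[0],uv[1],1.]); return e+d*(z-e[ax])/d[ax]
E
python3 - <<'E'
from h import *
for n in('side','top'):
    s=snap(n,n+'0.png'); print(n,s['eye'],s['rotation'],s['intrinsics'])
r=readout.sense(); print(r)
E
```

```text
pics
side [ 0.48759317 -0.74452287  0.70521326] [ 0.90038725 -0.05285667  0.01713791 -0.43152667] [[375.52057894   0.         318.29773249]
 [  0.         375.52057894 203.65318976]
 [  0.           0.           1.        ]]
top [0.34545587 0.01349783 1.40104241] [ 0.70570973 -0.70432277  0.05555132 -0.0530779 ] [[471.22958449   0.         329.20706798]
 [  0.         471.22958449 204.86208241]
 [  0.           0.           1.        ]]
{'t': 0.1, 'q': array([-1.47554223e+00,  5.28380711e-01,  1.43376020e+00,  1.15782435e-05,
        1.18144453e+00, -1.78542134e-01]), 'qd': array([ 0.00054456, -0.00165745, -0.00216805, -0.00011877, -0.00051604,
       -0.00046685]), 'tau': array([-2.38980147e-04, -4.43305635e+01, -1.78585768e+01, -2.46618702e-04,
        3.88332177e-03, -1.44287287e-05]), 'tcp_pos': array([ 0.16893757, -0.6010785 ,  0.23843131]), 'tool_rot': array([ 9.90643887e-01,  1.36468662e-01,  4.68310242e-05, -9.95311145e-04]), 'force': array([ 0.44826301, -0.37521904, -0.53296793]), 'ft_torque': array([0.0369364 , 0.01357947, 0.02552748]), 'gripper_force': 0.0, 'finger_gap': 1.000269917063898}
```

View pics/side0.png

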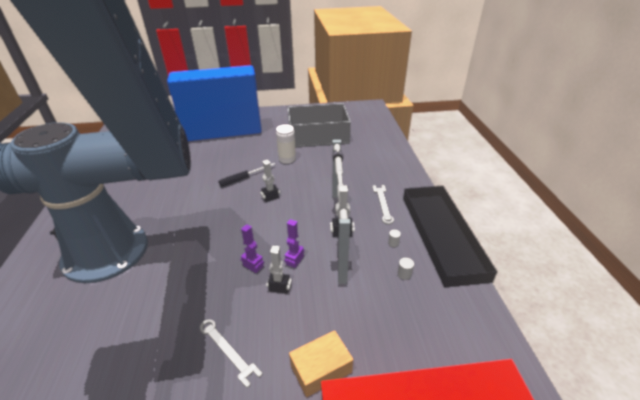

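View pics/top0.png

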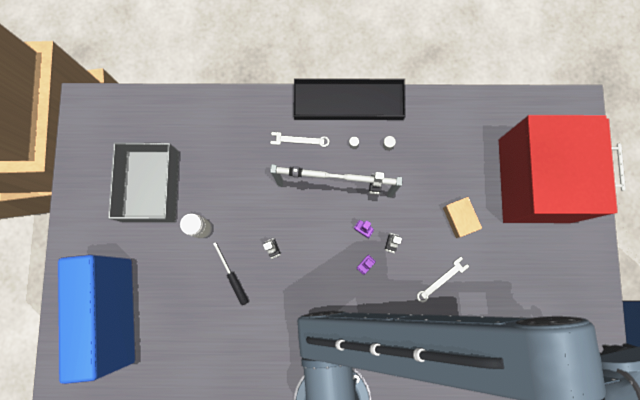

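```bash
sed -i "s/R=np.array(s\['rotation'\])/R=Rot.from_quat(s['rotation']).as_matrix()/; 1a from scipy.spatial.transform import Rotation as Rot" h.py
python3 - <<'E'
from h import *
a=cv2.imread('pics/side0.png');b=cv2.imread('pics/top0.png')
def c(i,u,v,r,k): return cv2.resize(i[v-r:v+r,u-r:u+r],(k,k),interpolation=cv2.INTER_CUBIC)
r1=np.hstack([c(a,268,182,30,300),c(a,279,270,30,300)])
r2=np.hstack([c(b,271,247,20,300),c(b,394,242,20,300)])
cv2.imwrite('pics/c1.png',np.vstack([r1,r2]))
t=b[155:205,260:420];s=a[135:295,310:370]
cv2.imwrite('pics/c2.png',np.hstack([cv2.resize(t,(560,175),interpolation=cv2.INTER_CUBIC),np.zeros((175,1,3),np.uint8)]) if 0 else np.hstack([cv2.copyMakeBorder(cv2.resize(t,(560,175),interpolation=cv2.INTER_CUBIC),0,425,0,0,0),cv2.resize(s,(225,600),interpolation=cv2.INTER_CUBIC)]))
S=snap('side');T=snap('top')
for n,s in(('s',S),('t',T)): print(n,Rot.from_quat(s['rotation']).as_matrix().round(3).tolist(), proj(s,[[.169,-.601,.239],[0,0,0]]))
# tops of tabs z=.13
print(onplane(T,(271,247),.12),onplane(T,(394,242),.12),onplane(S,(268,165),.13),onplane(S,(275,250),.13))
E
```

```text
s [[0.994, -0.08, 0.076], [-0.11, -0.622, 0.775], [-0.015, -0.779, -0.627]] [[ -4.06455321 500.21354192]
 [105.67616935 251.60512893]]
t [[0.002, -0.988, 0.153], [-1.0, -0.002, -0.003], [0.004, -0.153, -0.988]] [[585.08099951 353.24629066]
 [331.97350449 401.61691569]]
[0.42801799 0.16684475 0.12      ] [ 0.44223013 -0.16718288  0.12      ] [0.43653685 0.15712189 0.13      ] [ 0.44929601 -0.17746354  0.13      ]
```

View pics/c1.png

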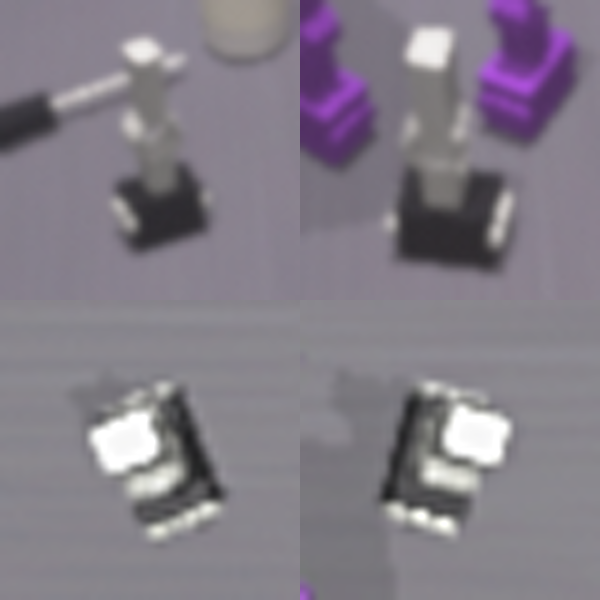

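View pics/c2.png

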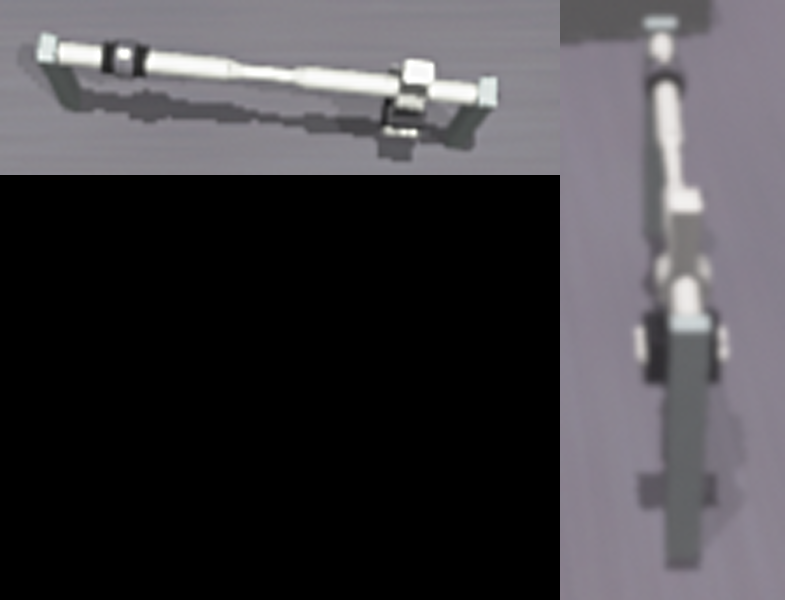

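```bash
cat >> h.py <<'E'
def tri(S,u,T,v):
    A=[];B=[]
    for s,p in((S,u),(T,v)):
        K=np.array(s['intrinsics']);R=Rot.from_quat(s['rotation']).as_matrix();e=np.array(s['eye'])
        d=R@np.linalg.solve(K,[p[0],p[1],1.]);d/=np.linalg.norm(d);M=np.eye(3)-np.outer(d,d);A.append(M);B.append(M@e)
    X=np.linalg.solve(sum(A),sum(B));return X.round(4),[(proj(s,X)[0]-p).round(1) for s,p in((S,u),(T,v))]
E
python3 - <<'E'
from h import *
S=snap('side');T=snap('top')
print('tabL',tri(S,(266,162),T,(267.9,245.7)));print('tabR',tri(S,(249+26.3-0,240+9.5),T,(374+23.3,222+18.2)))
print('waist',tri(S,(339.9,175),T,(335.7,175.6)))
print('post+',tri(S,(336.7,140.3),T,(273.4,168.7)));print('post-',tri(S,(344.7,220.9),T,(399.1,181.3)))
print('clTab',tri(S,(310+125/3.75,135+200/3.75),T,(260+418/3.5,155+70/3.5)))
a=S['pixels'];b=T['pixels']
def c(i,u,v,r,k): 
    m=i[v-r:v+r,u-r:u+r][...,::-1]; return cv2.resize(m,(k,k),interpolation=cv2.INTER_NEAREST)
A=c(a,268,178,16,390);B=c(a,277,264,16,390)
cv2.imwrite('pics/c3.png',cv2.convertScaleAbs(np.hstack([A,B]),alpha=1.2,beta=-20))
E
```

```text
tabL (array([0.4309, 0.1741, 0.1297]), [array([-0.,  0.]), array([-0., -0.])])
tabR (array([ 0.4482, -0.1748,  0.1284]), [array([-0.8,  0.2]), array([-0.1, -0.6])])
waist (array([ 0.6122, -0.0075,  0.1918]), [array([-0.6,  0.2]), array([ 0. , -0.6])])
post+ (array([0.6293, 0.1559, 0.1941]), [array([-0.4,  0.1]), array([ 0. , -0.4])])
post- (array([ 0.5968, -0.1735,  0.1921]), [array([-0.5,  0.1]), array([ 0. , -0.4])])
clTab (array([ 0.6031, -0.1175,  0.234 ]), [array([ 0., -0.]), array([-0.,  0.])])
```

View pics/c3.png

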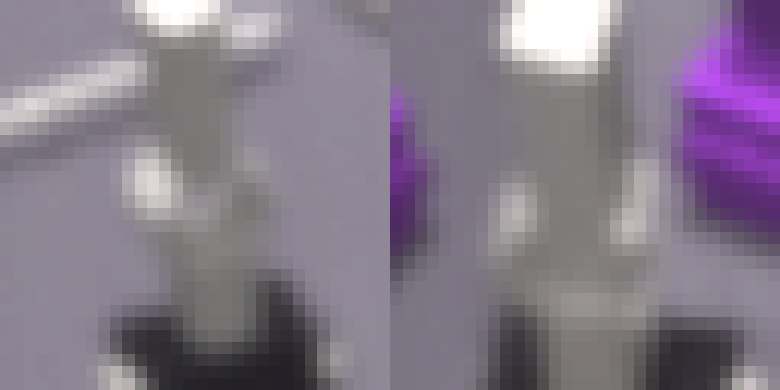

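```bash
cat > ren.py <<'E'
from h import *
rng=np.random.default_rng(0)
def box(c,h,n=60000):
    c,h=map(np.array,(c,h));P=[];N=[]
    for a in range(3):
        for s in(-1,1):
            p=rng.uniform(-1,1,(n,3))*h;p[:,a]=s*h[a];v=np.zeros(3);v[a]=s;P.append(p+c);N.append(np.tile(v,(n,1)))
    return np.vstack(P),np.vstack(N)
def ring(gap,n=400000):
    r=rng.uniform(10,15,n);t=rng.uniform(-np.pi,np.pi,n);y=rng.uniform(-10,10,n);k=rng.integers(0,3,n)
    r[k==0]=15;r[k==1]=10;y[k==2]=-10
    x,z=r*np.cos(t),r*np.sin(t);N=np.c_[np.cos(t),0*t,np.sin(t)];N[k==1]*=-1;N[k==2]=[0,-1,0]
    P=np.c_[x,y,z]
    if gap:
        m=(x>0)&((np.abs(z)<6.25+np.clip(x-7.9,0,9))|(x>11.4));P,N=P[~m],N[~m]
        for s in(-1,1):
            x=rng.uniform(7.9,11.4,40000);z=6.25+x-7.9;P=np.vstack([P,np.c_[x,rng.uniform(-10,10,40000),s*z]]);N=np.vstack([N,np.tile([.7,0,-.7*s],(40000,1))])
    return P+[0,0,72],N
def render(S,pos,yaw,gap,box_uv,sc=4,r=16):
    L=[(*box((0,0,18),(23,15,18)),50),(*box((0,0,47),(8,10,11)),200),(*box((0,0,108.5),(8,10,21.5)),200),(*ring(gap),200)]
    P=np.vstack([l[0] for l in L])/1e3;N=np.vstack([l[1] for l in L]);al=np.hstack([np.full(len(l[0]),l[2]) for l in L])
    R=Rot.from_euler('z',yaw).as_matrix();P=P@R.T+pos;N=N@R.T
    ok=((S['eye']-P)*N).sum(1)>0;P,N,al=P[ok],N[ok],al[ok]
    sh=al*np.clip(.6+.6*N[:,2],.35,1.2)
    uv=((proj(S,P)-np.array(box_uv)+r)*sc).astype(int);d=np.linalg.norm(P-S['eye'],axis=1);o=np.argsort(-d);W=2*r*sc
    im=np.full((W,W),140.);uv,sh=uv[o],sh[o];k=((uv>=0)&(uv<W)).all(1);im[uv[k,1],uv[k,0]]=sh[k]
    return cv2.resize(im,(2*r,2*r),interpolation=cv2.INTER_AREA)
if __name__=='__main__':
    S=snap('side');rows=[]
    for uv,pos,yw in(((268,178),(.4309,.1741,0),26),((277,264),(.4482,-.1748,0),-13)):
        a=S['pixels'][uv[1]-16:uv[1]+16,uv[0]-16:uv[0]+16].mean(2)
        rows.append(np.hstack([cv2.resize(np.clip(i,0,255).astype(np.uint8),(260,260),interpolation=cv2.INTER_NEAREST) for i in(a,render(S,pos,np.radians(yw),1,uv),render(S,pos,np.radians(yw),0,uv))]))
    cv2.imwrite('pics/ren.png',np.vstack(rows))
E
python3 ren.py
```

```text
(no output)
```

View pics/ren.png

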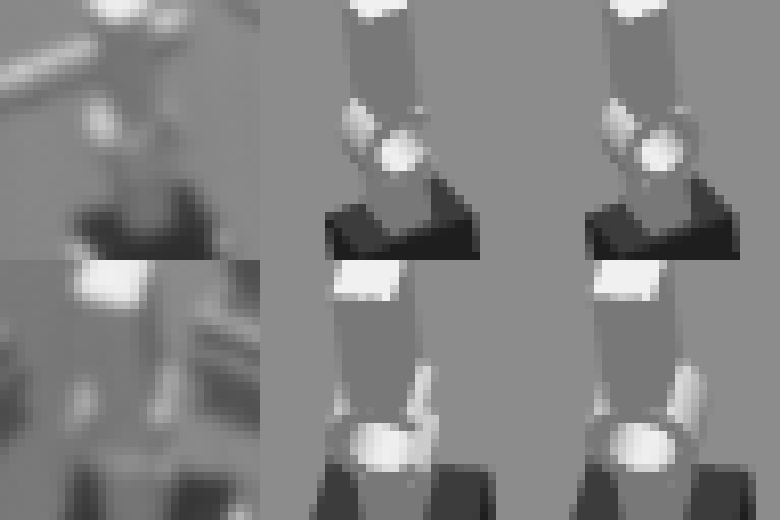

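```bash
cat > fit.py <<'E'
from ren import *
def feats(S,P,N,lab,pos,yaw,uv0,r,sc=4):
    R=Rot.from_euler('z',yaw).as_matrix();P=P@R.T+pos;N=N@R.T
    ok=((S['eye']-P)*N).sum(1)>0;P,N,l=P[ok],N[ok],lab[ok]
    uv=((proj(S,P)-np.array(uv0)+r+.5)*sc).astype(int);d=np.linalg.norm(P-S['eye'],axis=1);o=np.argsort(-d);W=2*r*sc
    F=np.zeros((W,W,9));F[...,0]=1
    f=np.zeros((len(P),9));f[l==0,1]=1;f[l==0,2]=N[l==0,2]
    s=l==1;f[s,3]=1;f[s,4]=np.clip(N[s,2],0,1);f[s,5]=N[s,0];f[s,6]=N[s,1];f[l==2,7]=1;f[l==3,8]=1
    k=((uv[o]>=0)&(uv[o]<W)).all(1);q=o[k];F[uv[q,1],uv[q,0]]=f[q]
    return cv2.resize(F[...,:4],(2*r,2*r),interpolation=cv2.INTER_AREA),cv2.resize(F[...,4:8],(2*r,2*r),interpolation=cv2.INTER_AREA),cv2.resize(F[...,8],(2*r,2*r),interpolation=cv2.INTER_AREA)
def model(gap,n=20000):
    A=[(*box((0,0,18),(23,15,18),n),0),(*box((0,0,47),(8,10,11),n),1),(*box((0,0,108.5),(8,10,21.5),n),1)]
    P,N=ring(gap,120000);q=P-[0,0,72];rr=np.hypot(q[:,0],q[:,2]);lab=np.ones(len(P),int);inn=(rr<10.01)&(N[:,1]==0);lab[inn]=2
    if gap: lab[-80000:]=2
    return np.vstack([a[0] for a in A]+[P])/1e3,np.vstack([a[1] for a in A]+[N]),np.hstack([np.full(len(a[0]),a[2]) for a in A]+[lab])
if __name__=='__main__':
    from scipy.optimize import minimize
    cam={'side':snap('side'),'top':snap('top')}
    for nm,pos,yw in(('L',(.4309,.1741),26),('R',(.4482,-.1748),-13)):
        for gap in(1,0):
            M=model(gap)
            def res(v,full=False):
                tot=[]
                for c,r in(('side',16),('top',11)):
                    S=cam[c];p=np.array([v[0]/1e3,v[1]/1e3,0]);u0=np.round(proj(S,[[pos[0],pos[1],.075]])[0]).astype(int)
                    F=np.dstack([np.dstack(x) if x.ndim==2 else x for x in feats(S,*M,p,np.radians(v[2]),u0,r)]).reshape(-1,9)
                    # weights: only hanger region from z 50-130
                    Y=S['pixels'][u0[1]-r:u0[1]+r,u0[0]-r:u0[0]+r].reshape(-1,3).astype(float)
                    sh=np.array(v[3:5] if c=='side' else v[5:7])
                    F=F.reshape(2*r,2*r,9);F=cv2.GaussianBlur(np.ascontiguousarray(F[...,:]),(0,0),.6) if False else F
                    Mt=np.float32([[1,0,sh[0]],[0,1,sh[1]]]);F=np.dstack([cv2.warpAffine(np.ascontiguousarray(F[...,i]),Mt,(2*r,2*r),borderMode=cv2.BORDER_REPLICATE) for i in range(9)]).reshape(-1,9)
                    m=(np.abs(F[:,1:]).sum(1)>.02)
                    m=cv2.dilate(m.reshape(2*r,2*r).astype(np.uint8),np.ones((3,3))).ravel()>0
                    w=np.linalg.lstsq(F[m],Y[m],rcond=None)[0];e=np.clip(np.abs(F[m]@w-Y[m]),0,60);tot.append((e**2).mean())
                return tot if full else sum(tot)
            v0=np.array([pos[0]*1e3,pos[1]*1e3,yw,0,0,0,0.])
            best=min((minimize(res,v0+[0,0,d,0,0,0,0],method='Nelder-Mead',options=dict(maxfev=220,initial_simplex=np.vstack([v0+[0,0,d,0,0,0,0]]+[v0+[0,0,d,0,0,0,0]+np.eye(7)[i]*[4,4,6,.7,.7,.7,.7][i] for i in range(7)]))) for d in(-5,5)),key=lambda b:b.fun)
            print(nm,'gap' if gap else 'closed',best.x.round(2),np.round(res(best.x,True),1),round(best.fun,1),flush=True)
E
time python3 fit.py
```

```text
Traceback (most recent call last):
  File "fit.py", line 37, in <module>
    best=min((minimize(res,v0+[0,0,d,0,0,0,0],method='Nelder-Mead',options=dict(maxfev=220,initial_simplex=np.vstack([v0+[0,0,d,0,0,0,0]]+[v0+[0,0,d,0,0,0,0]+np.eye(7)[i]*[4,4,6,.7,.7,.7,.7][i] for i in range(7)]))) for d in(-5,5)),key=lambda b:b.fun)
  File "fit.py", line 37, in <genexpr>
    best=min((minimize(res,v0+[0,0,d,0,0,0,0],method='Nelder-Mead',options=dict(maxfev=220,initial_simplex=np.vstack([v0+[0,0,d,0,0,0,0]]+[v0+[0,0,d,0,0,0,0]+np.eye(7)[i]*[4,4,6,.7,.7,.7,.7][i] for i in range(7)]))) for d in(-5,5)),key=lambda b:b.fun)
              ~~~~~~~~^^^^^^^^^^^^^^^^^^^^^^^^^^^^^^^^^^^^^^^^^^^^^^^^^^^^^^^^^^^^^^^^^^^^^^^^^^^^^^^^^^^^^^^^^^^^^^^^^^^^^^^^^^^^^^^^^^^^^^^^^^^^^^^^^^^^^^^^^^^^^^^^^^^^^^^^^^^^^^^^^^^^^^^^^^^^^^^^^^^^^^^^^^^^^^^^^
  File "fit.py", line 26, in res
    F=np.dstack([np.dstack(x) if x.ndim==2 else x for x in feats(S,*M,p,np.radians(v[2]),u0,r)]).reshape(-1,9)
      ~~~~~~~~~^^^^^^^^^^^^^^^^^^^^^^^^^^^^^^^^^^^^^^^^^^^^^^^^^^^^^^^^^^^^^^^^^^^^^^^^^^^^^^^^^
ValueError: all the input array dimensions except for the concatenation axis must match exactly, but along dimension 0, the array at index 0 has size 32 and the array at index 2 has size 1

real	0m9.217s
user	0m2.559s
sys	0m0.522s
```

```bash
sed -i 's/\[np.dstack(x) if x.ndim==2 else x for x in feats(\(.*\),u0,r)\])/feats(\1,u0,r))/' fit.py
time timeout 500 python3 fit.py
```

```text
L gap [ 4.3081e+02  1.7564e+02  1.9900e+01  3.4000e-01  5.2000e-01  4.4000e-01
 -3.1000e-01] [192.  684.1] 876.0
real	8m20.043s
user	20m3.106s
sys	0m30.608s
```

```bash
cat > fit2.py <<'E'
from fit import *
import itertools
cv2.setNumThreads(1)
cam={'side':snap('side'),'top':snap('top')}
for nm,pos,yws in(('L',(.4309,.1750),(16,20,24,28)),('R',(.4482,-.1748),(-8,-12,-16,-20))):
  for c,r,zlo in(('side',16,.05),('top',11,0)):
    S=cam[c];u0=np.round(proj(S,[[*pos,.085]])[0]).astype(int)
    Y=S['pixels'][u0[1]-r:u0[1]+r,u0[0]-r:u0[0]+r].astype(float).mean(2)
    for gap in(1,0):
        M=model(gap);best=(1e9,)
        for yw in yws:
            F0=np.dstack(feats(S,*M,np.array([*pos,0]),np.radians(yw),u0,r))
            rc=proj(S,[[*pos,.072]])[0]-u0+r
            yy,xx=np.mgrid[:2*r,:2*r];near=(np.hypot(xx-rc[0],yy-rc[1])<9)
            for dx,dy in itertools.product(np.arange(-1.2,1.3,.4),repeat=2):
                F=np.dstack([cv2.warpAffine(np.ascontiguousarray(F0[...,i]),np.float32([[1,0,dx],[0,1,dy]]),(2*r,2*r),borderMode=cv2.BORDER_REPLICATE) for i in range(9)])
                m=(cv2.dilate((np.abs(F[...,1:]).sum(2)>.02).astype(np.uint8),np.ones((3,3)))>0)
                if c=='side': m&=near
                w=np.linalg.lstsq(F[m],Y[m],rcond=None)[0];e=((F[m]@w-Y[m])**2).mean()
                if e<best[0]: best=(e,yw,dx,dy,m.sum())
        print(nm,c,gap,np.round(best,2),flush=True)
E
time OMP_NUM_THREADS=1 OPENBLAS_NUM_THREADS=1 timeout 120 python3 fit2.py
```

```text
L side 1 [ 42.89  28.    -0.4   -0.4  230.  ]
L side 0 [ 37.67  28.    -0.4   -0.4  237.  ]
L top 1 [ 7.7765e+02  2.0000e+01  4.0000e-01 -4.0000e-01  3.3000e+02]
L top 0 [ 7.3414e+02  2.0000e+01  4.0000e-01 -4.0000e-01  3.3000e+02]
R side 1 [ 38.96 -16.     0.4   -0.4  256.  ]
R side 0 [ 44.44 -16.     0.4   -0.4  257.  ]
R top 1 [ 8.8665e+02 -1.6000e+01 -4.0000e-01  0.0000e+00  3.2300e+02]
R top 0 [ 8.9641e+02 -1.6000e+01 -4.0000e-01  0.0000e+00  3.2300e+02]
real	0m13.693s
user	0m10.088s
sys	0m0.740s
```

```bash
cat > cmp.py <<'E'
from fit import *
cam={'side':snap('side'),'top':snap('top')};rows=[]
for pos,c,r,yw,dx,dy in(((.4309,.1750),'side',16,24,-.4,-.4),((.4482,-.1748),'side',16,-16,.4,-.4)):
    S=cam[c];u0=np.round(proj(S,[[*pos,.085]])[0]).astype(int);Y=S['pixels'][u0[1]-r:u0[1]+r,u0[0]-r:u0[0]+r].astype(float).mean(2);out=[Y]
    for gap in(1,0):
        F=np.dstack(feats(S,*model(gap,60000),np.array([*pos,0]),np.radians(yw),u0,r))
        F=np.dstack([cv2.warpAffine(np.ascontiguousarray(F[...,i]),np.float32([[1,0,dx],[0,1,dy]]),(2*r,2*r),borderMode=cv2.BORDER_REPLICATE) for i in range(9)])
        m=np.abs(F[...,1:]).sum(2)>.02;m=cv2.dilate(m.astype(np.uint8),np.ones((3,3)))>0
        w=np.linalg.lstsq(F[m],Y[m],rcond=None)[0];out.append(F@w)
    rows.append(np.hstack([cv2.resize(np.clip((i[4:28,4:28]-60)*1.6,0,255).astype(np.uint8),(260,260),interpolation=cv2.INTER_CUBIC) for i in out]))
cv2.imwrite('pics/cmp.png',np.vstack(rows))
E
OMP_NUM_THREADS=1 timeout 60 python3 cmp.py
```

```text
(no output)
```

View pics/cmp.png

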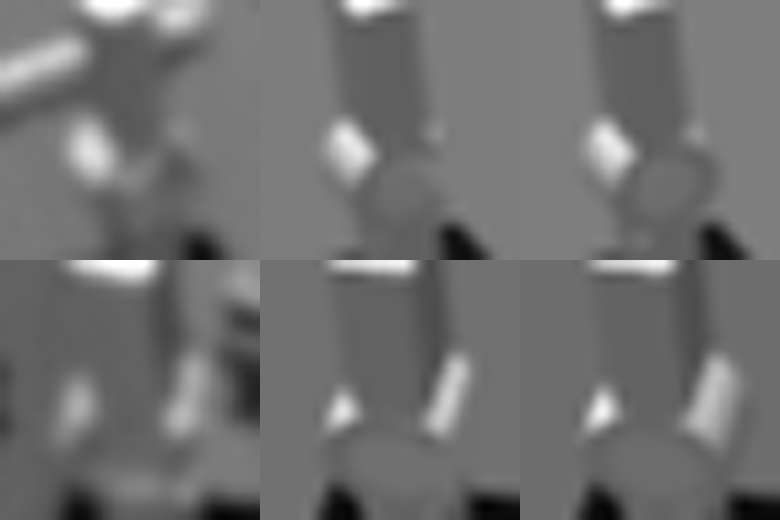

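Candidates: the standing steel hanger left, side (268,180); the steel hanger right, side (277,264); the one on the bar (342,215); and purples at (250,248) and (293,243). In the close crops, the left one shows a full ring rim on its right side. The right one shows only a thin lip there, so it has the gap. I pick the right one: about (0.448, -0.175), yaw about -16°.

send_rows(
  commands="85 .96 -.837 0 0;85 .96 -.837 0 0;85 .96 -.837 0 0;85 .96 -.837 0 0;85 .96 -.837 0 0;85 .96 -.837 0 0;85 .96 -.837 0 0;85 .96 -.837 0 0;85 .96 -.837 0 0;85 .96 -.837 0 0;85 .96 -.837 0 0;85 .96 -.837 0 0;85 .96 -.837 0 0;85 .96 -.837 0 0;85 .96 -.837 0 0;85 .96 -.837 0 0;85 .96 -.837 0 0;85 .96 -.837 0 0;85 .96 -.837 0 0;85 .96 -.837 0 0",
)

```text
t: 2.42
tcp_pos: [0.4488, -0.1745, 0.2396]
tool_rot: [0.991, 0.136, 0.0, 0.0]
force: [0.1, -0.5, 0.5]
finger_gap: 0.992
gripper_force: 0.0
```

send_rows(
  commands="85 0 0 0 -1;85 0 0 0 -1;85 0 0 0 -1;85 0 0 0 -1;85 0 0 0 -1;85 0 0 0 -1;85 0 0 0 -1;85 0 0 0 -1;85 0 0 0 -1;85 0 0 0 -1;85 0 0 0 -1;85 0 0 0 -1;85 0 0 0 -1;85 0 0 0 -1;85 0 0 0 -.5;85 0 0 0 0",
)

```text
t: 3.75
tcp_pos: [0.4483, -0.1756, 0.2395]
tool_rot: [0.8, 0.6, 0.0, 0.0]
force: [0.8, 0.8, -0.1]
finger_gap: 0.996
gripper_force: 0.0
```

```bash
cat >> h.py <<'E'
def rel(target,yaw_x):
    "rows to bring tcp to target, tool-y world angle yaw_x (rad)"
    r=readout.sense();R=Rot.from_quat(r['tool_rot']).as_matrix();d=R.T@(np.array(target)-r['tcp_pos'])
    a=np.arctan2(R[1,1],R[0,1]);print('t',round(r['t'],2),'tcp',r['tcp_pos'].round(4),'toolx',R[:,0].round(3),'yaw_y',np.degrees(a).round(2),'units',(d/.02).round(2),'spin',(-np.degrees(yaw_x-a)/4).round(2),'F',r['force'].round(2),'tilt',np.degrees(np.arccos(-R[2,2])).round(2),r['finger_gap'])
E
python3 - <<'E'
from h import *
rel([.448,-.175,.104],np.radians(-16))
S=snap('side');T=snap('top')
a=S['pixels'][225:300,235:335,::-1];b=T['pixels'][205:285,345:445,::-1]
cv2.imwrite('pics/n1.png',np.hstack([cv2.resize(a,(400,300),interpolation=cv2.INTER_CUBIC),cv2.resize(b,(375,300),interpolation=cv2.INTER_CUBIC)]))
E
```

```text
t 3.75 tcp [ 0.4483 -0.1756  0.2395] toolx [ 0.28  0.96 -0.  ] yaw_y -16.28 units [ 0.03 -0.02  6.77] spin -0.07 F [ 0.79  0.75 -0.06] tilt 0.03 0.9961192692548002
```

View pics/n1.png

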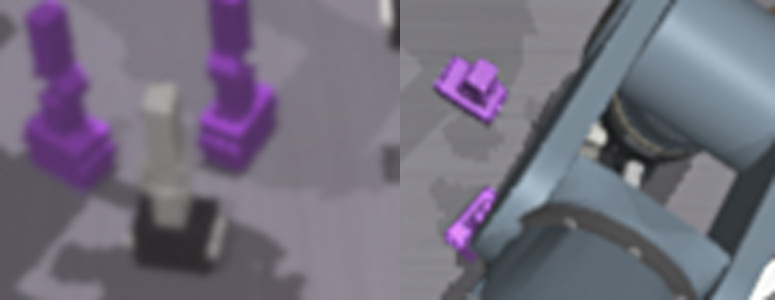

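The gripper is centred over the right (open-clawed) hanger, whose tab is at crop (162,95). The purples stand clear of it.

send_rows(
  commands="85 0 0 1 0;85 0 0 1 0;85 0 0 1 0;85 0 0 1 0;85 0 0 1 0;85 0 0 1 0;85 0 0 .77 0;85 0 0 0 0;40 0 0 0 0;30 0 0 0 0;22 0 0 0 0;18 0 0 0 0;10 0 0 0 0;10 0 0 0 0;10 0 0 0 0;10 0 0 0 0",
  grip_force=90,
)

```text
t: 5.18
tcp_pos: [0.4486, -0.1758, 0.1048]
tool_rot: [0.8, 0.6, 0.0, 0.001]
force: [-1.2, 0.6, 6.4]
finger_gap: 0.176
gripper_force: 88.5
```

```bash
python3 - <<'E'
from h import *
rel([.448,-.175,.104],np.radians(-16)); print(readout.sense()['gripper_force'])
E
```

```text
t 5.18 tcp [ 0.4486 -0.1758  0.1048] toolx [ 0.281  0.96  -0.001] yaw_y -16.31 units [ 0.03 -0.04  0.04] spin -0.08 F [-1.23  0.56  6.39] tilt 0.1 0.17618116300180348
88.54730129241943
```

send_rows(
  commands="10 0 0 -.5 0;10 0 0 -1 0;10 0 0 -1 0;10 0 0 -1 0;10 0 0 -1 0;10 0 0 -1 0;10 0 0 -1 0;10 0 0 -1 0;10 0 0 -1 0;10 0 0 -1 0;10 0 0 -1 0;10 0 0 -1 0;10 0 0 0 -.9;10 0 0 0 -.9;10 0 0 0 -.88;10 0 0 0 0;10 0 0 0 0",
)

```text
t: 6.6
tcp_pos: [0.4477, -0.1752, 0.3336]
tool_rot: [0.741, 0.671, -0.0, -0.0]
force: [0.8, -0.4, -1.6]
finger_gap: 0.173
gripper_force: 87.9
```

```bash
python3 - <<'E'
from h import *
rel([.618,.046,.335],np.radians(-5.6))
S=snap('side');T=snap('top');rel([.618,.046,.335],np.radians(-5.6))
r=readout.sense();p=r['tcp_pos'];print(proj(S,p))
u=proj(S,p-[0,0,.03])[0].round().astype(int)
a=S['pixels'][u[1]-25:u[1]+35,u[0]-30:u[0]+30,::-1]; a=cv2.resize(a,(400,400),interpolation=cv2.INTER_CUBIC)
b=S['pixels'][130:230,315:365,::-1];b=cv2.resize(b,(300,600),interpolation=cv2.INTER_CUBIC)
cv2.imwrite('pics/n2.png',np.hstack([cv2.copyMakeBorder(a,0,200,0,0,0),b]))
E
```

```text
t 6.6 tcp [ 0.4477 -0.1752  0.3336] toolx [0.099 0.995 0.001] yaw_y -5.68 units [11.85  7.38 -0.07] spin -0.02 F [ 0.81 -0.39 -1.55] tilt 0.06 0.17337446113016908
t 6.7 tcp [ 0.4479 -0.1753  0.3336] toolx [0.099 0.995 0.   ] yaw_y -5.66 units [11.85  7.37 -0.07] spin -0.02 F [ 0.61 -0.02 -1.79] tilt 0.05 0.17267738497368137
[[264.28048381 169.31229648]]
```

View pics/n2.png

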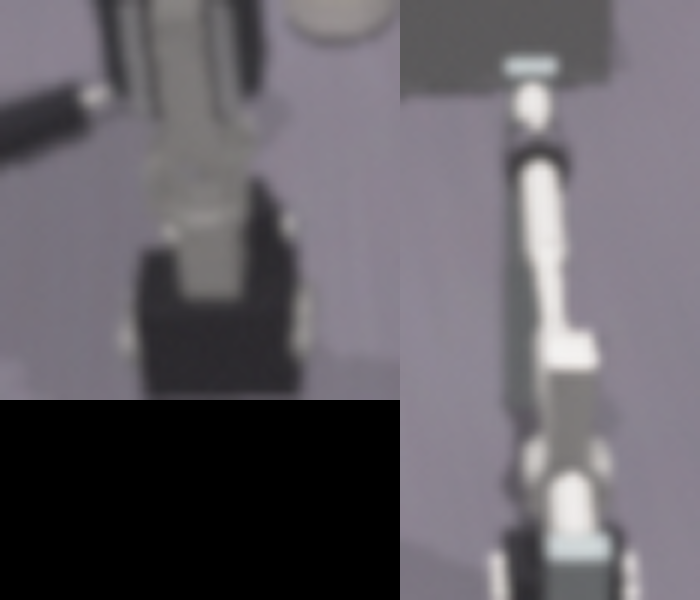

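Left crop: the held claw reaches less far on its right (245 against 150 on the left of a centre near 208), with a lip at (245,130), so it is the open claw with its gap to +x. Right crop: bar, with the +y cone shoulder at (545,255) and the dark bumper at (540,160).

send_rows(
  commands="10 .5 .3 0 0;10 1 .65 0 0;10 1 .65 0 0;10 1 .65 0 0;10 1 .65 0 0;10 1 .65 0 0;10 1 .65 0 0;10 1 .65 0 0;10 1 .65 0 0;10 1 .65 0 0;10 1 .65 0 0;10 .7 .58 0 0;10 0 0 .5 0;10 0 0 .5 0;10 0 0 0 0;10 0 0 0 0",
)

```text
t: 8.03
tcp_pos: [0.6155, 0.0328, 0.3123]
tool_rot: [0.741, 0.671, -0.001, -0.001]
force: [-0.0, -0.4, -1.3]
finger_gap: 0.177
gripper_force: 87.9
```

send_rows(
  commands="10 0 0 .1 0;10 0 0 .1 0;10 0 0 0 0;10 0 0 0 0",
)

```text
t: 8.37
tcp_pos: [0.6168, 0.0326, 0.3102]
tool_rot: [0.741, 0.671, 0.0, 0.0]
force: [-0.3, -0.2, -1.1]
finger_gap: 0.173
gripper_force: 88.0
```

```bash
python3 - <<'E'
from h import *
rel([.617,.033,.3],np.radians(-5.6))
S=snap('side');T=snap('top')
print('shoulder+',tri(S,(339.2,172.5),T,(325.1,174.1)))
cv2.imwrite('pics/n3.png',np.hstack([cv2.resize(S['pixels'][125:225,300:400,::-1],(400,400),interpolation=cv2.INTER_CUBIC),cv2.resize(T['pixels'][140:215,255:330,::-1],(400,400),interpolation=cv2.INTER_CUBIC)]))
E
```

```text
t 8.37 tcp [0.6168 0.0326 0.3102] toolx [ 0.098  0.995 -0.   ] yaw_y -5.64 units [0.02 0.01 0.51] spin -0.01 F [-0.26 -0.16 -1.13] tilt 0.02 0.17341954720600206
shoulder+ (array([0.6169, 0.0204, 0.1804]), [array([ 0.1, -0. ]), array([-0. ,  0.1])])
```

send_rows(
  commands="10 0 0 .25 0;10 0 0 .25 0;10 0 0 .1 0;10 0 0 .05 0;10 0 0 0 0",
)

```text
t: 8.88
tcp_pos: [0.6166, 0.0331, 0.2963]
tool_rot: [0.741, 0.672, -0.0, -0.0]
force: [0.6, 0.1, -2.0]
finger_gap: 0.17
gripper_force: 88.1
```

send_rows(
  commands="10 0 0 .05 0;10 0 0 .05 0;10 0 0 0 0",
)

```text
t: 9.13
tcp_pos: [0.6169, 0.033, 0.2948]
tool_rot: [0.741, 0.672, -0.0, -0.0]
force: [0.5, 0.1, -1.9]
finger_gap: 0.174
gripper_force: 88.1
```

send_rows(
  commands="10 0 0 .05 0;10 0 0 .05 0;10 0 0 0 0",
)

```text
t: 9.38
tcp_pos: [0.6168, 0.033, 0.2927]
tool_rot: [0.741, 0.672, -0.0, -0.0]
force: [0.3, 0.6, -1.4]
finger_gap: 0.172
gripper_force: 88.1
```

send_rows(
  commands="10 0 0 .05 0;10 0 0 .05 0;10 0 0 0 0",
)

```text
t: 9.63
tcp_pos: [0.6171, 0.033, 0.2916]
tool_rot: [0.741, 0.672, 0.0, 0.0]
force: [-0.5, -0.4, 1.4]
finger_gap: 0.173
gripper_force: 88.7
```

send_rows(
  commands="10 0 0 .05 0;10 0 0 0 0;10 0 0 0 0",
)

```text
t: 9.88
tcp_pos: [0.6172, 0.033, 0.2915]
tool_rot: [0.741, 0.672, 0.001, 0.001]
force: [-1.2, 0.3, 6.1]
finger_gap: 0.176
gripper_force: 89.4
```

send_rows(
  commands="10 0 0 .05 0;10 0 0 0 0",
)

```text
t: 10.05
tcp_pos: [0.6172, 0.033, 0.2915]
tool_rot: [0.741, 0.672, 0.001, 0.001]
force: [-2.2, 0.6, 10.8]
finger_gap: 0.171
gripper_force: 90.0
```

send_rows(
  commands="10 0 0 -.5 0;10 0 0 -.5 0;10 0 -.5 0 0;10 -.53 -.65 0 0;10 -.53 -.65 0 0;10 -.53 -.65 0 0;10 -.54 0 0 0;10 0 0 .7 0;10 0 0 1 0;10 0 0 1 0;10 0 0 1 0;10 0 0 .8 0;10 0 0 .38 0;10 0 0 0 0;10 0 0 0 0;10 0 0 0 0",
)

```text
t: 11.38
tcp_pos: [0.5653, -0.0049, 0.2124]
tool_rot: [0.741, 0.672, 0.001, 0.001]
force: [-0.0, 0.0, -1.3]
finger_gap: 0.172
gripper_force: 88.1
```

```bash
python3 - <<'E'
from h import *
rel([.614,-.0095,.2111],np.radians(-5.6))
S=snap('side');T=snap('top')
cv2.imwrite('pics/n4.png',np.hstack([cv2.resize(S['pixels'][130:230,280:380,::-1],(400,400),interpolation=cv2.INTER_CUBIC),cv2.resize(T['pixels'][145:220,280:355,::-1],(400,400),interpolation=cv2.INTER_CUBIC)]))
E
```

```text
t 11.38 tcp [ 0.5653 -0.0049  0.2124] toolx [ 0.097  0.995 -0.   ] yaw_y -5.59 units [0.01 2.45 0.07] spin 0.0 F [-0.01  0.02 -1.28] tilt 0.15 0.17208243448217825
```

View pics/n4.png

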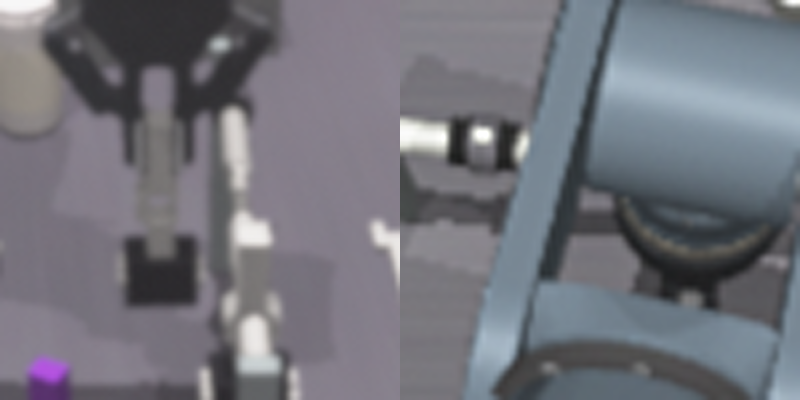

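The hanger (side crop (160,230)) stands just robot-side of the waist, level with the bar, clear of the purple and of the hanging one.

send_rows(
  commands="10 0 .5 .05 0;10 0 .5 0 0;10 0 .4 0 0;10 0 .1 0 0;10 0 0 0 0",
)

```text
t: 11.9
tcp_pos: [0.5949, -0.0077, 0.2105]
tool_rot: [0.741, 0.672, 0.0, 0.0]
force: [-0.6, -0.8, -1.7]
finger_gap: 0.174
gripper_force: 88.1
```

send_rows(
  commands="10 0 .1 0 0;10 0 .1 0 0;10 0 0 0 0",
)

```text
t: 12.15
tcp_pos: [0.598, -0.0079, 0.2103]
tool_rot: [0.741, 0.672, 0.0, 0.0]
force: [0.4, -0.3, -1.1]
finger_gap: 0.172
gripper_force: 88.1
```

send_rows(
  commands="10 0 .1 0 0;10 0 .1 0 0;10 0 0 0 0",
)

```text
t: 12.4
tcp_pos: [0.6023, -0.0084, 0.2104]
tool_rot: [0.741, 0.672, 0.0, 0.0]
force: [0.8, 0.2, -1.3]
finger_gap: 0.175
gripper_force: 88.1
```

send_rows(
  commands="10 0 .1 -.03 0;10 0 .1 0 0;10 0 0 0 0",
)

```text
t: 12.65
tcp_pos: [0.6064, -0.0088, 0.2111]
tool_rot: [0.741, 0.672, 0.0, 0.0]
force: [0.8, 0.7, -1.2]
finger_gap: 0.174
gripper_force: 88.1
```

send_rows(
  commands="10 0 .1 0 0;10 0 .1 0 0;10 0 0 0 0",
)

```text
t: 12.9
tcp_pos: [0.6103, -0.0092, 0.211]
tool_rot: [0.741, 0.672, 0.0, 0.0]
force: [0.7, 0.1, -1.9]
finger_gap: 0.172
gripper_force: 88.1
```

send_rows(
  commands="10 0 .1 0 0;10 0 .1 0 0;10 0 0 0 0",
)

```text
t: 13.15
tcp_pos: [0.6143, -0.0096, 0.2109]
tool_rot: [0.741, 0.672, 0.0, 0.0]
force: [0.1, -0.0, -2.3]
finger_gap: 0.171
gripper_force: 88.1
```

send_rows(
  commands="10 0 .1 0 0;10 0 .1 0 0;10 0 0 0 0",
)

```text
t: 13.4
tcp_pos: [0.6183, -0.01, 0.211]
tool_rot: [0.741, 0.672, 0.0, 0.0]
force: [-0.2, 0.4, -1.5]
finger_gap: 0.173
gripper_force: 88.1
```

send_rows(
  commands="10 0 .05 0 0;10 0 0 0 0;10 0 0 0 0",
)

```text
t: 13.65
tcp_pos: [0.6187, -0.01, 0.2109]
tool_rot: [0.741, 0.672, -0.0, -0.0]
force: [-0.5, -0.6, -1.2]
finger_gap: 0.175
gripper_force: 88.1
```

send_rows(
  commands="10 0 .05 0 0;10 0 0 0 0;10 0 0 0 0",
)

```text
t: 13.9
tcp_pos: [0.6195, -0.01, 0.2108]
tool_rot: [0.741, 0.672, -0.0, -0.0]
force: [-1.0, -0.2, -1.8]
finger_gap: 0.174
gripper_force: 88.1
```

send_rows(
  commands="10 0 .05 0 0;10 0 0 0 0;10 0 0 0 0",
)

```text
t: 14.15
tcp_pos: [0.6196, -0.01, 0.2107]
tool_rot: [0.741, 0.672, -0.001, -0.001]
force: [-3.9, 1.0, -0.2]
finger_gap: 0.167
gripper_force: 88.4
```

send_rows(
  commands="10 0 .05 0 0;10 0 0 0 0;10 0 0 0 0",
)

```text
t: 14.4
tcp_pos: [0.6198, -0.01, 0.2107]
tool_rot: [0.741, 0.672, -0.002, -0.002]
force: [-5.0, 0.1, 1.5]
finger_gap: 0.172
gripper_force: 88.6
```

send_rows(
  commands="10 0 -.2 0 0;10 0 -.205 0 0;10 0 0 0 0;10 0 0 0 0",
)

```text
t: 14.73
tcp_pos: [0.6142, -0.0095, 0.2111]
tool_rot: [0.741, 0.672, 0.001, 0.001]
force: [-0.8, 1.1, -2.1]
finger_gap: 0.172
gripper_force: 88.2
```

send_rows(
  commands="10 .15 0 0 0;10 .15 0 0 0;10 .15 0 0 0;10 .15 0 0 0;10 .15 0 0 0;10 0 0 0 0",
)

```text
t: 15.23
tcp_pos: [0.6152, 0.0063, 0.2109]
tool_rot: [0.741, 0.672, 0.0, -0.0]
force: [-0.3, -0.1, -2.0]
finger_gap: 0.174
gripper_force: 88.2
```

```bash
python3 -c "
from h import *
rel([.6142,-.0095,.2111],np.radians(-5.6))"
```

```text
t 15.23 tcp [0.6152 0.0063 0.2109] toolx [0.097 0.995 0.   ] yaw_y -5.55 units [-0.79  0.03 -0.01] spin 0.01 F [-0.27 -0.08 -1.99] tilt 0.02 0.17364617261611778
```

send_rows(
  commands="10 .1 0 0 0;10 .1 0 0 0;10 .1 0 0 0;10 0 0 0 0",
)

```text
t: 15.57
tcp_pos: [0.6157, 0.0118, 0.2109]
tool_rot: [0.741, 0.672, 0.0, -0.0]
force: [0.5, -0.3, -1.4]
finger_gap: 0.174
gripper_force: 88.2
```

send_rows(
  commands="10 .1 0 0 0;10 .1 0 0 0;10 .1 0 0 0;10 .1 0 0 0;10 0 0 0 0",
)

```text
t: 15.98
tcp_pos: [0.6165, 0.0199, 0.2109]
tool_rot: [0.741, 0.672, 0.0, -0.0]
force: [-0.3, -0.7, -1.4]
finger_gap: 0.17
gripper_force: 88.2
```

send_rows(
  commands="10 .1 0 0 0;10 .1 0 0 0;10 .1 0 0 0;10 .1 0 0 0;10 0 0 0 0",
)

```text
t: 16.4
tcp_pos: [0.6173, 0.0278, 0.2109]
tool_rot: [0.741, 0.672, 0.0, -0.0]
force: [-0.0, -0.1, -1.7]
finger_gap: 0.174
gripper_force: 88.2
```

send_rows(
  commands="10 .1 0 0 0;10 .1 0 0 0;10 .1 0 0 0;10 .1 0 0 0;10 0 0 0 0",
)

```text
t: 16.82
tcp_pos: [0.6181, 0.0358, 0.2109]
tool_rot: [0.741, 0.672, 0.0, -0.0]
force: [-0.2, -0.9, -2.0]
finger_gap: 0.176
gripper_force: 88.2
```

send_rows(
  commands="10 .1 0 0 0;10 .05 0 0 0;10 0 0 0 0",
)

```text
t: 17.07
tcp_pos: [0.6183, 0.0385, 0.2109]
tool_rot: [0.741, 0.672, 0.0, -0.0]
force: [0.3, -1.3, -3.0]
finger_gap: 0.173
gripper_force: 88.2
```

send_rows(
  commands="10 .1 0 0 0;10 .05 0 0 0;10 0 0 0 0",
)

```text
t: 17.32
tcp_pos: [0.6186, 0.0415, 0.2109]
tool_rot: [0.741, 0.672, 0.0, -0.0]
force: [0.1, 0.7, -2.0]
finger_gap: 0.173
gripper_force: 88.2
```

send_rows(
  commands="10 .1 0 0 0;10 .05 0 0 0;10 0 0 0 0",
)

```text
t: 17.57
tcp_pos: [0.6189, 0.0445, 0.2109]
tool_rot: [0.741, 0.672, 0.0, -0.0]
force: [-0.6, -0.5, -0.7]
finger_gap: 0.174
gripper_force: 88.2
```

send_rows(
  commands="10 .1 0 0 0;10 .05 0 0 0;10 0 0 0 0",
)

```text
t: 17.82
tcp_pos: [0.6192, 0.0476, 0.2109]
tool_rot: [0.741, 0.672, 0.0, -0.0]
force: [0.1, -0.0, -0.9]
finger_gap: 0.171
gripper_force: 88.2
```

send_rows(
  commands="10 .1 0 0 0;10 .05 0 0 0;10 0 0 0 0",
)

```text
t: 18.07
tcp_pos: [0.6195, 0.0505, 0.2109]
tool_rot: [0.741, 0.672, 0.0, -0.0]
force: [0.2, 0.8, -1.9]
finger_gap: 0.175
gripper_force: 88.2
```

send_rows(
  commands="10 .1 0 0 0;10 .05 0 0 0;10 0 0 0 0",
)

```text
t: 18.32
tcp_pos: [0.6198, 0.0535, 0.2109]
tool_rot: [0.741, 0.672, 0.0, -0.0]
force: [0.7, 0.1, -2.3]
finger_gap: 0.169
gripper_force: 88.2
```

send_rows(
  commands="10 .1 0 0 0;10 0 0 0 0",
)

```text
t: 18.48
tcp_pos: [0.62, 0.0555, 0.2109]
tool_rot: [0.741, 0.672, 0.0, -0.0]
force: [0.8, -0.8, -1.6]
finger_gap: 0.17
gripper_force: 88.2
```

send_rows(
  commands="10 .1 0 0 0;10 0 0 0 0",
)

```text
t: 18.65
tcp_pos: [0.6202, 0.0575, 0.2109]
tool_rot: [0.741, 0.672, 0.0, -0.0]
force: [-0.6, 0.4, -2.9]
finger_gap: 0.174
gripper_force: 88.2
```

send_rows(
  commands="10 .1 0 0 0;10 0 0 0 0",
)

```text
t: 18.82
tcp_pos: [0.6204, 0.0595, 0.2109]
tool_rot: [0.741, 0.672, 0.0, -0.0]
force: [-0.2, -1.3, -1.7]
finger_gap: 0.173
gripper_force: 88.2
```

send_rows(
  commands="10 .1 0 0 0;10 0 0 0 0",
)

```text
t: 18.98
tcp_pos: [0.6206, 0.0615, 0.2109]
tool_rot: [0.741, 0.672, 0.0, -0.0]
force: [0.3, -1.0, -1.2]
finger_gap: 0.174
gripper_force: 88.2
```

send_rows(
  commands="10 .1 0 0 0;10 0 0 0 0",
)

```text
t: 19.15
tcp_pos: [0.6208, 0.0635, 0.2109]
tool_rot: [0.741, 0.672, 0.0, -0.0]
force: [0.5, -0.4, -1.2]
finger_gap: 0.172
gripper_force: 88.2
```

send_rows(
  commands="10 .1 0 0 0;10 0 0 0 0",
)

```text
t: 19.32
tcp_pos: [0.621, 0.0655, 0.2109]
tool_rot: [0.741, 0.672, 0.0, -0.0]
force: [-0.4, 0.2, -1.4]
finger_gap: 0.172
gripper_force: 88.2
```

send_rows(
  commands="10 .1 0 0 0;10 0 0 0 0",
)

```text
t: 19.48
tcp_pos: [0.6212, 0.0675, 0.2109]
tool_rot: [0.741, 0.672, 0.0, -0.0]
force: [0.2, 0.2, -1.9]
finger_gap: 0.173
gripper_force: 88.2
```

send_rows(
  commands="10 .1 0 0 0;10 0 0 0 0",
)

```text
t: 19.65
tcp_pos: [0.6214, 0.0695, 0.2109]
tool_rot: [0.741, 0.672, 0.0, -0.0]
force: [0.5, 0.6, -2.3]
finger_gap: 0.177
gripper_force: 88.2
```

send_rows(
  commands="10 .1 0 0 0;10 0 0 0 0",
)

```text
t: 19.82
tcp_pos: [0.6216, 0.0714, 0.2109]
tool_rot: [0.741, 0.672, -0.0, 0.0]
force: [0.3, -0.0, -2.3]
finger_gap: 0.173
gripper_force: 88.2
```

send_rows(
  commands="10 .05 0 0 0;10 0 0 0 0",
)

```text
t: 19.98
tcp_pos: [0.6216, 0.0716, 0.2109]
tool_rot: [0.741, 0.672, -0.001, 0.0]
force: [-0.9, -2.6, -1.5]
finger_gap: 0.174
gripper_force: 88.1
```

send_rows(
  commands="10 .05 0 0 0;10 0 0 0 0",
)

```text
t: 20.15
tcp_pos: [0.6216, 0.0717, 0.211]
tool_rot: [0.741, 0.672, -0.001, 0.001]
force: [-0.9, -4.6, -1.7]
finger_gap: 0.17
gripper_force: 88.1
```

send_rows(
  commands="10 .05 0 0 0;10 0 0 0 0",
)

```text
t: 20.32
tcp_pos: [0.6217, 0.0719, 0.211]
tool_rot: [0.741, 0.672, -0.002, 0.001]
force: [-2.0, -6.2, -0.6]
finger_gap: 0.174
gripper_force: 88.1
```

send_rows(
  commands="10 .06 0 0 0;10 0 0 0 0;10 0 0 0 0",
)

```text
t: 20.57
tcp_pos: [0.6217, 0.072, 0.211]
tool_rot: [0.741, 0.672, -0.003, 0.002]
force: [-2.3, -9.0, -0.6]
finger_gap: 0.171
gripper_force: 88.2
```

```bash
python3 -c "
from h import *
rel([.6142,-.0095,.2111],np.radians(-5.6))"
```

```text
t 20.57 tcp [0.6217 0.072  0.211 ] toolx [ 0.097  0.995 -0.006] yaw_y -5.56 units [-4.09  0.02  0.02] spin 0.01 F [-2.31 -9.05 -0.6 ] tilt 0.37 0.17145299888342977
```

send_rows(
  commands="10 0 0 0 0;10 0 0 0 0;10 0 0 0 0;10 0 0 0 0;10 0 0 0 0;10 0 0 0 0;10 0 0 0 0",
)

```text
t: 21.15
tcp_pos: [0.6217, 0.072, 0.211]
tool_rot: [0.741, 0.672, -0.003, 0.002]
force: [-2.3, -9.2, -0.8]
finger_gap: 0.172
gripper_force: 88.2
```

send_rows(
  commands="10 -.1 0 0 0;10 -.1 0 0 0;10 0 0 .04 0;10 0 0 .035 0;10 0 0 0 0;10 0 0 0 0",
)

```text
t: 21.65
tcp_pos: [0.6218, 0.0715, 0.2096]
tool_rot: [0.741, 0.672, 0.0, 0.0]
force: [0.2, -0.6, -0.5]
finger_gap: 0.173
gripper_force: 88.6
```

```bash
python3 -c "
from h import *
rel([.6142,-.0095,.2111],np.radians(-5.6))"
```

```text
t 21.65 tcp [0.6218 0.0715 0.2096] toolx [ 0.097  0.995 -0.   ] yaw_y -5.57 units [-4.07  0.02 -0.07] spin 0.01 F [ 0.17 -0.58 -0.53] tilt 0.03 0.17331299607443534
```

send_rows(
  commands="10 0 0 .02 0;10 0 0 0 0;16 0 0 0 0;20 0 0 0 0;24 0 0 0 0;30 0 0 0 0;40 0 0 0 0;50 0 0 0 0;50 0 0 0 0;50 0 0 0 0;50 0 0 0 0",
  grip_force=20,
)

```text
t: 22.57
tcp_pos: [0.6216, 0.0714, 0.209]
tool_rot: [0.741, 0.672, -0.0, -0.0]
force: [0.6, 0.4, 0.5]
finger_gap: 0.583
gripper_force: 0.0
```

send_rows(
  commands="50 0 0 -.3 0;50 0 0 -.5 0;50 0 0 -1 0;50 0 0 -1 0;50 0 0 -1 0;50 0 0 -1 0;50 0 0 -1 0;50 0 -1 0 0;50 0 -1 0 0;50 0 -1 0 0;50 0 -1 0 0;50 0 -1 0 0;50 -1 -1 0 0;50 -1 -1 0 0;50 -1 -1 0 0;50 -1 -1 0 0;50 -1 0 0 0;50 -1 0 0 0;50 -1 0 0 0;50 0 0 0 0",
)

```text
t: 24.23
tcp_pos: [0.4292, -0.0533, 0.3264]
tool_rot: [0.742, 0.671, 0.0, 0.002]
force: [-0.0, 0.1, 1.1]
finger_gap: 0.586
gripper_force: 0.0
```

```bash
python3 - <<'E'
from h import *
S=snap('side');T=snap('top');print(readout.sense()['t'])
cv2.imwrite('pics/n5.png',np.hstack([cv2.resize(S['pixels'][110:230,290:390,::-1],(400,480),interpolation=cv2.INTER_CUBIC),cv2.resize(T['pixels'][145:235,255:330,::-1],(400,480),interpolation=cv2.INTER_CUBIC)]))
E
```

```text
24.3333
```

View pics/n5.png

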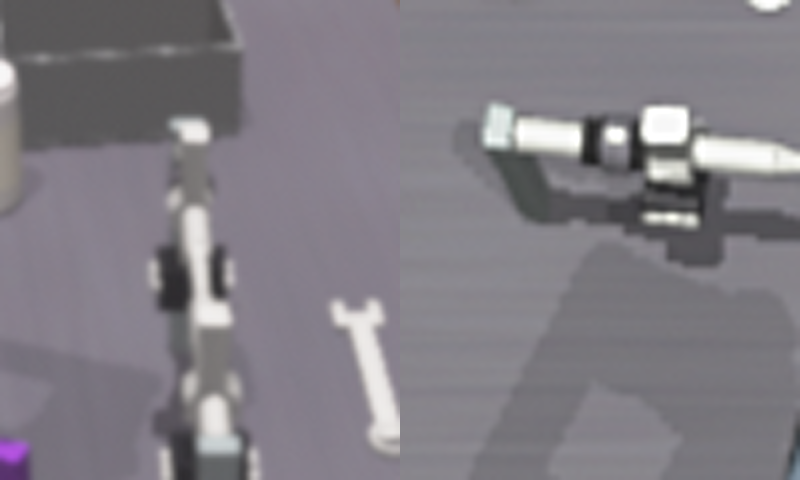

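The hanger hangs upright on the bar against the bumper (top crop (668,130), bumper at about (640,140)), and the gripper is well clear. I let it settle before handing in.

send_rows(
  commands="50 0 0 0 0;50 0 0 0 0;50 0 0 0 0;50 0 0 0 0;50 0 0 0 0;50 0 0 0 0;50 0 0 0 0;50 0 0 0 0;50 0 0 0 0;50 0 0 0 0;50 0 0 0 0;50 0 0 0 0;50 0 0 0 0;50 0 0 0 0;50 0 0 0 0;50 0 0 0 0;50 0 0 0 0;50 0 0 0 0;50 0 0 0 0;50 0 0 0 0",
)

```text
t: 26.0
tcp_pos: [0.4288, -0.0504, 0.325]
tool_rot: [0.741, 0.672, 0.0, 0.0]
force: [0.2, 0.3, -0.2]
finger_gap: 0.583
gripper_force: 0.0
```

```bash
python3 -c "
from station import sign_off; print(sign_off())"
```

```text
the job is handed in; nothing more can be done
None
```

The job is handed in at 26 s, with no verdict returned: the open-clawed hanger was pressed on the bumper at about 9 N for over half a second, released, and in the last picture hangs upright against the bumper with the gripper clear.

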